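# Set up the soldering station on a jeweller's bench

## Task

Set up the soldering board for joining a bangle: lay the charcoal block flat in the middle of the board with its long side running across the board from left to right, lay the bangle flat on the middle of the charcoal block, and stand the firebrick on its long narrow edge on the board behind the charcoal block (on the side away from you), centred on it and parallel to it, with a finger's width of about 15 mm between the two. To the right of the board, level with its middle, stand the quench cup upright on the bench a hand's width (80 mm) clear of the board's edge, and lay the tweezers midway between the board and the cup, beside the middle of the board's right-hand edge and parallel to it, with their tips pointing away from you. Set each thing down rather than dropping it, and leave the flux jar standing where it is.

Things in the scene. Friction and masses are not known exactly. Their poses are not given: they have to be found in the camera images.
- board: Soldering board: brown scorched slab fixed on the bench in the left or right half of the work area, 200 mm deep (its x) by 150 mm wide (y) by 25 mm thick. Origin: centre of its underside. x points away from the robot, y to the robot's left, but the board is turned by up to 12 degrees: left, right, behind and across are meant along its own axes.
- tray: Low stainless steel tray fixed on the bench, 280 mm (its x) by 350 mm (its y), in the other half of the work area; floor 3 mm thick, rim 16 mm high, 4 mm thick. The five things to be moved start in it. Origin: centre of its underside; x away from the robot, y to the left.
- charcoal: Charcoal block: black rectangular block, 66 mm (its x) by 100 mm (its y, the long side) by 30 mm high, about 110 g, loose. Origin: centre of its underside; z up. It starts lying flat, long side running roughly away from the robot, about a quarter turn from how it is to lie.
- firebrick: Insulating firebrick: cream-coloured brick standing on its long narrow edge, 30 mm thick (its x) by 114 mm long (y) by 64 mm high, about 140 g, loose. Origin: centre of its underside as it stands; z up. It starts with its long side running roughly away from the robot, about a quarter turn from how it is to stand, and stays on the same edge.
- bangle: Bangle: plain brass ring lying flat, 74 mm outside diameter, 58 mm inside diameter (band 8 mm thick radially), 10 mm high, about 60 g, loose. Origin: on its axis, at the level of its underside; z up.
- cup: Quench cup: white open ceramic cup without handle, standing, 60 mm diameter at the rim, the widest part, 55 mm high, about 150 g, loose and empty. Origin: centre of its underside; z up.
- tweezers: Soldering tweezers lying on edge, rigid, loose, 165 mm long along x (closed heel at -80, thin steel tips at +85 mm), with two brown fibre grips in the middle, together 20 mm wide (y), 55 mm long and 12 mm high; about 60 g. Origin: middle of the grips, at the level of their underside; x towards the tips, z up. They start with the tips roughly away from the robot.
- flux_jar: Flux jar: small amber glass jar with white cap, 48 mm diameter, 50 mm high, loose, standing on the bench to the left of the board. A bystander: leave it alone. Origin: centre of its underside.
Not all that is in view belongs to the job. There is more than one size of the bangle; the job needs the smaller. Several things look just like the charcoal: the one meant starts farthest to the robot's left.

How it is judged (in metres and radians):
At the end, for the whole second after the job is handed in: Along the board's axes: block within 15 mm of its middle, bangle within 12 mm of the block's; brick 1-31 mm behind, centred to 18 mm; cup 62-98 mm, tweezers 25-55 mm right of the board, level with its middle to 20 mm; square to 11 deg, upright, tips away, at rest; jar unmoved (x of charcoal in the frame of board between -0.015 and 0.015 m and y of charcoal in the frame of board between -0.015 and 0.015 m and z of charcoal in the frame of board between 0.021 and 0.029 m and angle between the y axis of each of charcoal, firebrick and the y axis of board, either way round below 0.2 rad and horizontal distance between firebrick and charcoal between 0.049 and 0.079 m and x of firebrick in the frame of board between 0.04 and 0.09 m and y of firebrick in the frame of board between -0.018 and 0.018 m and z of firebrick in the frame of board between 0.021 and 0.029 m and horizontal distance between bangle and charcoal below 0.012 m and z of bangle in the frame of board between 0.051 and 0.059 m and x of cup in the frame of board between -0.02 and 0.02 m and y of cup in the frame of board between -0.203 and -0.167 m and z of cup in the frame of board between -0.004 and 0.004 m and x of tweezers in the frame of board between -0.02 and 0.02 m and y of tweezers in the frame of board between -0.13 and -0.1 m and z of tweezers in the frame of board between -0.004 and 0.004 m and angle between the x axis of tweezers and the x axis of board, either way round below 0.2 rad and y of board in the frame of tweezers above 0.05 m and angle between each of charcoal, firebrick, bangle, cup, tweezers's own z axis and vertical below 0.12 rad and linear speed of each of charcoal, firebrick, bangle, cup, tweezers below 0.02 m/s and angular speed of each of charcoal, firebrick, bangle, cup, tweezers below 0.2 rad/s and distance of flux_jar from where it was at the start of the episode below 0.02 m and angle between flux_jar's own z axis and vertical below 0.2 rad); the robot touches nothing.
It fails at once if something is dropped (falls freely from more than about 3 cm) ((contact force between the fingers and charcoal below 0.02 N and linear speed of charcoal above 0.8 m/s) or (contact force between the fingers and firebrick below 0.02 N and linear speed of firebrick above 0.8 m/s) or (contact force between the fingers and bangle below 0.02 N and linear speed of bangle above 0.8 m/s) or (contact force between the fingers and cup below 0.02 N and linear speed of cup above 0.8 m/s) or (contact force between the fingers and tweezers below 0.02 N and linear speed of tweezers above 0.8 m/s)).
It fails at once if the flux jar is pushed away or knocked over (distance of flux_jar from where it was at the start of the episode above 0.02 m or angle between flux_jar's own z axis and vertical above 0.3 rad).
It also fails if it takes over 131 s, if anything falls off the work surface, if the arm or the gripper's body presses on something with over 40 N, if the wrist force passes 120 N, or if a joint passes its speed limit or range.

## Robot

A 6-joint arm with a two-finger parallel gripper is mounted at the origin on the work surface. World frame = base frame: x ahead of the robot, y to its left, z up, the work surface at z = 0. Lengths are in m, angles in degrees, forces in N, time in s.
With the tool pointing down it reaches from about 0.275 to 0.975 m from the base axis. Payload 8.4 kg.
Tool frame: the origin (TCP) lies on the centre line of the jaws, within the pads' length; the fingertips stand 11 mm ahead of it and the grasp point (between the pads) lies 8 mm behind it; z points along the fingers, y is the line along which they close (so a half turn about z gives the same grasp; the last joint's range is limited). The gripper opens to 92 mm and grips with 3 to 60 N. Pads are 20 mm wide; open, the fingers measure 128 mm over their backs; the gripper's body (75 mm by 189 mm) begins 69 mm behind the grasp point.
Start: joints at [67.643, 20.225, 93.587, -0, 66.188, -0.138], TCP at [0.236, 0.579, 0.226] pointing down, gripper open.
Joint ranges: [-150.9, 150.9], [-52.94, 120.26], [3.33, 152.33], [-74.26, 254.26], [0, 154.13], [-172.89, 172.89]. Speed limits (degrees/s): [127.2, 127.2, 159.86, 180, 180, 180].

## Interface

Orientations are given as a 3x3 rotation matrix whose columns are the frame's x, y, z axes.
In Python, from station import sense, grab_frame, sign_off gives the robot as it stands.
- The arm moves only by the tool arm_command, never from a script. Its argument "rows" is a list of rows, each an object of numbers: "dx", "dy", "dz": the shift along the tool's x, y, z in cm; "rx", "ry", "rz": the turn, a rotation vector about the tool's x, y, z in degrees; "fingers": the finger opening in cm, from 0 to 9.19. In form: [{"dx": .., "dy": .., "dz": .., "rx": .., "ry": .., "rz": .., "fingers": ..}, ...]. A call has 1 to 12 rows; each row shifts and turns the commanded pose from where the row before left it, along the tool's axes as they then stand; what a row does not reach is not made up. A row lasts 1/8 s, in which the tool goes at most 62.5 mm and 10.7 degrees, less where a joint would pass 70% of its speed; a pose out of reach is approached as far as the arm can. A call is refused whole if a number of a shift passes 6.25 or a number of a turn 10.7, either way. A call with a gripper value outside its range is refused whole. The fingers move at their own pace and stop on an object; the grip force is fixed at half the most. Time passes only in rows, so rows that do not move let the fingers close. It gives the time, the measured TCP pose, the force, the opening and the grip force at its end, in the units of the state.
- sense(): the state, without advancing time (a new reading comes with each control period).
- grab_frame(name): name is "scene" or "side" or "wrist"; returns a dict with "img" (420x560x3 uint8, red, green, blue), "mtx" (3x3 intrinsics, pixels), "cam_to_world" (4x4, takes a point from camera to world coordinates); the wrist camera has in their place "hand_eye" (4x4, takes a point from camera to tool coordinates, whose origin is the TCP and whose axes are the flange's). Camera axes: x right, y down, z forward; pixel columns grow to the right and rows downward; lengths in m; the calibration is good to about 2 mm. The wrist camera is an equidistant fisheye: a pixel r from the principal point sees the ray r / f radians off the axis. A picture is of the moment at which its call begins: read the wrist's pose just before it. There is no depth.
- sign_off(): hands the job in; it is judged then, once.
The state is a dict: "time_s": time; "joints": joint angles; "qvel": joint speeds; "effort": joint torques, N m; "tool_pos": TCP position; "orientation": TCP orientation; "force": force on the tool from outside, world axes, zero at the start; "moment": the same for the moment, N m; "opening": opening from 0.0 (shut) to 1.0 (fully open); "grip_force": force on a finger pad.
Only numpy, scipy, OpenCV 4.12 (cv2) and the standard library are available. Lean on these libraries where they do the work, as an engineer would, in place of code of your own. Each camera call takes 0.05 s, during which the arm holds its last target. There are 200 camera calls.

## Working session

There is one attempt and no reset: what is moved stays moved. The work goes in short steps, Python scripts to look and compute and a tool call to move; the robot and the scene stay as the last step left them, time stands still between calls to the robot, and variables do not carry over. Pictures are saved under pics/ and viewed, at most 14 in all, crops included, and the job is handed in when it is done.

Besides the shell and the picture viewer there is one more tool, called after "Request:" in YAML: its name, and indented under it one key for each argument. arm_command: Moves the arm, as the interface text tells. Its arguments: {"type":"object","properties":{"rows":{"type":"array","items":{"type":"object","properties":{"dx":{"type":"number"},"dy":{"type":"number"},"dz":{"type":"number"},"rx":{"type":"number"},"ry":{"type":"number"},"rz":{"type":"number"},"fingers":{"type":"number"}}}}},"required":["rows"]}

```bash
ls; mkdir -p pics
python3 - <<'E'
from station import *
import cv2,numpy as np
s=sense();print(s)
for n in("scene","side","wrist"):
    f=grab_frame(n);cv2.imwrite(f"pics/{n}0.png",f["img"][:,:,::-1]);np.savez(f"{n}0.npz",**f)
    print(n,{k:np.round(v,3).tolist() for k,v in f.items() if k!="img"})
E
```

```text
pics
{'time_s': 0.0, 'joints': array([ 6.76438951e+01,  2.02629099e+01,  9.36263967e+01,  2.94449634e-04,
        6.61873168e+01, -1.38392583e-01]), 'qvel': array([ 0.06897697, -0.12050812, -0.00261341,  0.01289209,  0.04977691,
       -0.00143903]), 'effort': array([-1.93767075e-03, -5.93835533e+01, -3.34217119e+01,  6.95382594e-02,
        2.34452955e-02, -6.45182467e-05]), 'tool_pos': array([0.2361646 , 0.57817445, 0.22487907]), 'orientation': array([[-9.25752948e-01,  3.78128571e-01, -5.13017410e-04],
       [ 3.78128919e-01,  9.25752124e-01, -1.23502420e-03],
       [ 7.92902184e-06, -1.33731401e-03, -9.99999106e-01]]), 'force': array([-0.04978761,  0.22511365, -0.47581789]), 'moment': array([ 0.0170519 ,  0.04873659, -0.02350476]), 'grip_force': 0.0, 'opening': 1.0028363840012986}
scene {'mtx': [[427.913, 0.0, 284.462], [0.0, 427.913, 215.496], [0.0, 0.0, 1.0]], 'cam_to_world': [[0.369, 0.595, -0.714, 1.269], [0.929, -0.225, 0.292, -0.334], [0.013, -0.771, -0.636, 0.805], [0.0, 0.0, 0.0, 1.0]]}
side {'mtx': [[406.062, 0.0, 277.557], [0.0, 406.062, 217.285], [0.0, 0.0, 1.0]], 'cam_to_world': [[0.939, -0.256, 0.231, 0.152], [-0.345, -0.692, 0.634, -0.745], [-0.003, -0.675, -0.738, 0.904], [0.0, 0.0, 0.0, 1.0]]}
wrist {'mtx': [[325.192, 0.0, 277.729], [0.0, 325.192, 211.07], [0.0, 0.0, 1.0]], 'hand_eye': [[0.002, -0.966, -0.26, 0.074], [1.0, 0.002, -0.0, -0.001], [0.0, -0.26, 0.966, -0.159], [0.0, 0.0, 0.0, 1.0]]}
```

View pics/scene0.png

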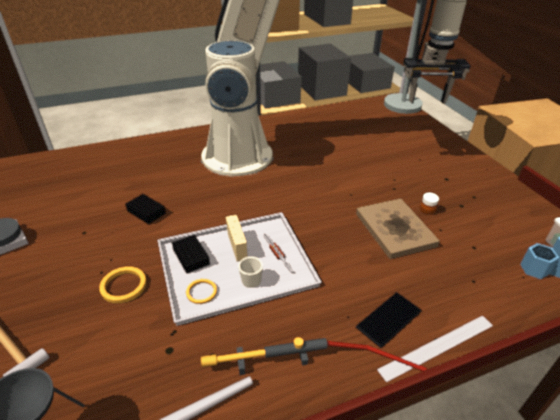

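View pics/side0.png

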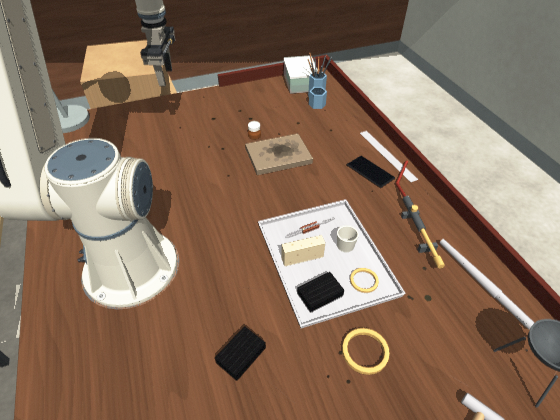

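The scene view shows the tray: charcoal (190,253), brick (236,237), tweezers (278,252), cup (251,270) and small bangle (202,291). It also shows the board (398,227) and jar (430,203). Outside the tray are a second black block (146,208), a large bangle (122,284) and a thin black slab (390,318). The side view agrees.

```bash
cat > h.py <<'E'
from station import *
import cv2,numpy as np
def rays(f,px,T=None):
    px=np.atleast_2d(np.array(px,float));K=f["mtx"]
    if T is None:
        T=f["cam_to_world"];d=np.c_[(px[:,0]-K[0,2])/K[0,0],(px[:,1]-K[1,2])/K[1,1],np.ones(len(px))]
    else:
        T=T@f["hand_eye"];u=(px[:,0]-K[0,2])/K[0,0];v=(px[:,1]-K[1,2])/K[1,1]
        r=np.hypot(u,v)+1e-9;d=np.c_[np.sin(r)*u/r,np.sin(r)*v/r,np.cos(r)]
    return T[:3,3],d@T[:3,:3].T
def plane(f,px,z,T=None):
    o,d=rays(f,px,T);t=(z-o[2])/d[:,2];return o+t[:,None]*d
def project(f,P,T):
    M=np.linalg.inv(T@f["hand_eye"]);p=np.atleast_2d(P)@M[:3,:3].T+M[:3,3]
    th=np.arctan2(np.hypot(p[:,0],p[:,1]),p[:,2]);a=np.arctan2(p[:,1],p[:,0]);K=f["mtx"]
    return np.c_[K[0,2]+K[0,0]*th*np.cos(a),K[1,2]+K[1,1]*th*np.sin(a)]
def wrist(name=None):
    s=sense();T=np.eye(4);T[:3,:3]=s["orientation"];T[:3,3]=s["tool_pos"]
    f=grab_frame("wrist")
    if name: cv2.imwrite(f"pics/{name}.png",f["img"][:,:,::-1]);np.savez(f"{name}.npz",T=T,**f)
    return f,T
def topview(f,T,x0,x1,y0,y1,z,s=0.001):
    # metric image at plane z: row = from far x down, col = from left (+y) to right
    xs=np.arange(x1,x0,-s);ys=np.arange(y1,y0,-s);X,Y=np.meshgrid(xs,ys,indexing="ij")
    p=project(f,np.c_[X.ravel(),Y.ravel(),np.full(X.size,z)],T).astype(np.float32)
    m=p.reshape(*X.shape,2);return cv2.remap(f["img"],m[...,0],m[...,1],cv2.INTER_LINEAR)
E
python3 - <<'E'
from h import *
a=dict(np.load("scene0.npz"));b=dict(np.load("side0.npz"))
for n,z,p,q in [("charc",.033,(189,248),(320,287)),("black2",.03,(146,204),(240,348)),("slab",.0,(390,318),(371,171)),("brick",.067,(235,222),(304,245)),("cup",.058,(251,264),(347,233)),("bangle",.013,(202,291),(364,280)),("tweez",.01,(278,252),(310,228)),("board",.025,(398,226),(279,153)),("jar",.05,(430,198),(254,125)),("tray",.003,(239,263),(331,263))]:
    print(n,plane(a,p,z).round(3),plane(b,q,z).round(3))
E
```

```text
charc [[ 0.438 -0.259  0.033]] [[ 0.443 -0.256  0.033]]
black2 [[ 0.207 -0.337  0.03 ]] [[ 0.209 -0.339  0.03 ]]
slab [[0.796 0.126 0.   ]] [[0.803 0.122 0.   ]]
brick [[ 0.419 -0.128  0.067]] [[ 0.445 -0.142  0.067]]
cup [[ 0.573 -0.134  0.058]] [[ 0.574 -0.138  0.058]]
bangle [[ 0.574 -0.259  0.013]] [[ 0.566 -0.265  0.013]]
tweez [[ 0.512 -0.041  0.01 ]] [[ 0.506 -0.049  0.01 ]]
board [[0.549 0.305 0.025]] [[0.535 0.29  0.025]]
jar [[0.498 0.443 0.05 ]] [[0.495 0.442 0.05 ]]
tray [[ 0.507 -0.147  0.003]] [[ 0.513 -0.179  0.003]]
```

Request:
arm_command:
  rows:
    - {"rz":10.5,"dz":-2.5}
    - {"rz":10.5,"dz":-2.5}
    - {"rz":10.5,"dz":-2.5}
    - {"rz":10.5,"dz":-2.5}
    - {"rz":10.5,"dz":-2.5}
    - {"rz":10.5,"dz":-2.5}
    - {"dx":-4,"dy":4.5}
    - {"dx":-4,"dy":4.5}
    - {"dx":-4,"dy":4.5}
    - {"dx":-4,"dy":4.5}
    - {"dx":-4,"dy":4.5}
    - {"dx":-2,"dy":3}

```text
schema error: expected keys dx, dy, dz, rx, ry, rz, fingers
```

Request:
arm_command:
  rows:
    - {"dx":0,"dy":0,"dz":-2.5,"rx":0,"ry":0,"rz":10.5,"fingers":9}
    - {"dx":0,"dy":0,"dz":-2.5,"rx":0,"ry":0,"rz":10.5,"fingers":9}
    - {"dx":0,"dy":0,"dz":-2.5,"rx":0,"ry":0,"rz":10.5,"fingers":9}
    - {"dx":0,"dy":0,"dz":-2.5,"rx":0,"ry":0,"rz":10.5,"fingers":9}
    - {"dx":0,"dy":0,"dz":-2.5,"rx":0,"ry":0,"rz":10.5,"fingers":9}
    - {"dx":0,"dy":0,"dz":-2.5,"rx":0,"ry":0,"rz":10.5,"fingers":9}
    - {"dx":-4,"dy":4.5,"dz":0,"rx":0,"ry":0,"rz":0,"fingers":9}
    - {"dx":-4,"dy":4.5,"dz":0,"rx":0,"ry":0,"rz":0,"fingers":9}
    - {"dx":-4,"dy":4.5,"dz":0,"rx":0,"ry":0,"rz":0,"fingers":9}
    - {"dx":-4,"dy":4.5,"dz":0,"rx":0,"ry":0,"rz":0,"fingers":9}
    - {"dx":-4,"dy":4.5,"dz":0,"rx":0,"ry":0,"rz":0,"fingers":9}
    - {"dx":-2,"dy":3,"dz":0,"rx":0,"ry":0,"rz":0,"fingers":9}

```text
time_s: 1.65
tool_pos: [0.5106, 0.3784, 0.3754]
orientation: [[-0.081, 0.997, -0.0], [0.997, 0.081, -0.001], [-0.001, -0.0, -1.0]]
force: [0.1, 1.2, 0.7]
opening: 0.982
grip_force: 0.0
```

```bash
cat >> h.py <<'E'
def plan(x,y,z,yaw):
    s=sense();R=s["orientation"];p=s["tool_pos"];y0=np.degrees(np.arctan2(R[1,0],R[0,0]))
    rz=-((yaw-y0+180)%360-180);c,q=np.cos(np.radians(yaw)),np.sin(np.radians(yaw))
    d=(np.array([x,y,z])-p)*100
    print("t %.1f pos %s yaw %.2f tilt %s j6 %.0f F %s open %.3f grip %.1f"%(s["time_s"],p.round(4),y0,(R[:2,2]*57.3).round(2),s["joints"][5],s["force"].round(1),s["opening"],s["grip_force"]))
    print("rz %.1f then dx %.2f dy %.2f dz %.2f"%(rz,d[0]*c+d[1]*q,d[0]*q-d[1]*c,-d[2]))
E
python3 - <<'E'
from h import *
import h
f,T=wrist("w1")
plan(.5,-.15,.38,0)
cv2.imwrite("pics/board.png",topview(f,T,.35,.75,.05,.5,.025)[:,:,::-1])
E
```

```text
t 1.7 pos [0.5135 0.3769 0.375 ] yaw 94.60 tilt [ 0.09 -0.11] j6 32 F [ 0.7 -0.8  0.4] open 0.978 grip 0.0
rz 94.6 then dx -1.35 dy 52.69 dz -0.50
```

View pics/board.png

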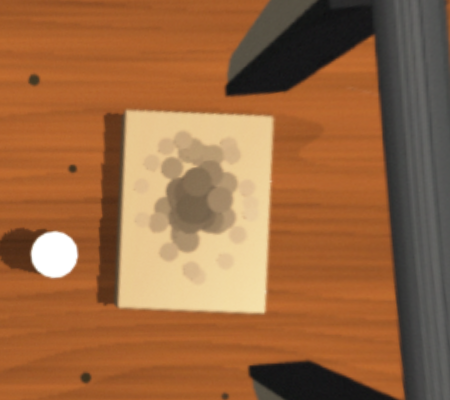

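Request:
arm_command:
  rows:
    - {"dx":-5.88,"dy":-0.47,"dz":0,"rx":0,"ry":0,"rz":10.5,"fingers":8.6}
    - {"dx":-5.87,"dy":0.62,"dz":0,"rx":0,"ry":0,"rz":10.5,"fingers":8.6}
    - {"dx":-5.66,"dy":1.67,"dz":0,"rx":0,"ry":0,"rz":10.5,"fingers":8.6}
    - {"dx":-5.26,"dy":2.68,"dz":0,"rx":0,"ry":0,"rz":10.5,"fingers":8.6}
    - {"dx":-4.7,"dy":3.6,"dz":0,"rx":0,"ry":0,"rz":10.5,"fingers":8.6}
    - {"dx":-3.95,"dy":4.4,"dz":0,"rx":0,"ry":0,"rz":10.5,"fingers":8.6}
    - {"dx":-3.1,"dy":5.0,"dz":0,"rx":0,"ry":0,"rz":10.5,"fingers":8.6}
    - {"dx":-2.1,"dy":5.5,"dz":0,"rx":0,"ry":0,"rz":10.5,"fingers":8.6}
    - {"dx":-1.1,"dy":5.8,"dz":0,"rx":0,"ry":0,"rz":10.5,"fingers":8.6}
    - {"dx":0,"dy":0,"dz":0,"rx":0,"ry":0,"rz":0,"fingers":8.6}
    - {"dx":0,"dy":0,"dz":0,"rx":0,"ry":0,"rz":0,"fingers":8.6}

```text
time_s: 3.08
tool_pos: [0.5107, -0.1501, 0.3753]
orientation: [[1.0, 0.006, -0.001], [0.006, -1.0, 0.001], [-0.001, -0.001, -1.0]]
force: [-0.6, 0.2, 1.2]
opening: 0.938
grip_force: 0.0
```

Run:
```python
from h import *
f,T=wrist("w2")
plan(.44,-.258,.2,0)
cv2.imwrite("pics/tray.png",topview(f,T,.3,.7,-.36,.06,.033)[:,:,::-1])
g=dict(np.load("w1.npz"));t=topview(g,g["T"],.35,.75,.05,.5,.025)
h=cv2.cvtColor(t,cv2.COLOR_RGB2HSV)
print([h[r,c].tolist() for r,c in((290,140),(150,255),(290,300),(60,180))])
```

```text
t 3.1 pos [ 0.5108 -0.1495  0.3754] yaw 0.38 tilt [-0.02  0.04] j6 73 F [-1.1 -0.4 -0.5] open 0.934 grip 0.0
rz 0.4 then dx -7.08 dy 10.85 dz 17.54
[[19, 94, 234], [19, 92, 235], [12, 190, 173], [12, 190, 172]]
```

View pics/tray.png

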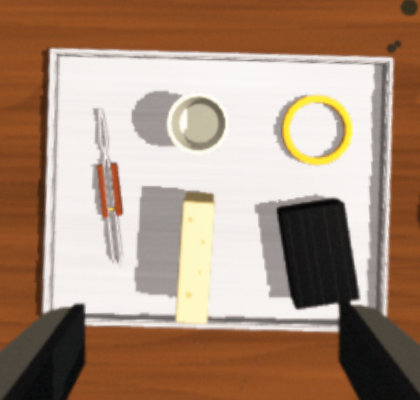

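The board view shows the board corners at (126,110), (273,116), (265,313) and (118,306), with the jar at (54,254). The tray view shows the tweezers (110,188) with a tip end at (100,110), cup (197,123), bangle (316,130), charcoal (318,253) and brick (196,258).

Run:
```python
from h import *
def obj(g,x0,x1,y0,y1,z,lo,hi,save=None):
    t=topview(g,g["T"],x0,x1,y0,y1,z,.0005);h=cv2.cvtColor(t,cv2.COLOR_RGB2HSV)
    m=cv2.inRange(h,np.array(lo),np.array(hi));m=cv2.morphologyEx(m,cv2.MORPH_OPEN,np.ones((5,5)))
    c=max(cv2.findContours(m,0,2)[0],key=cv2.contourArea);(cx,cy),(w,hh),a=cv2.minAreaRect(c)
    b=cv2.boxPoints(cv2.minAreaRect(c));P=np.c_[x1-b[:,1]*.0005,y1-b[:,0]*.0005]
    print("c",P.mean(0).round(4),"size",round(w/2,1),round(hh/2,1),"ang",round(a,1),"box",P.round(3).tolist())
    return t,m
g=dict(np.load("w1.npz"))
obj(g,.41,.68,.2,.4,.025,(14,0,150),(30,150,255)) ;
obj(g,.41,.68,.2,.4,.025,(0,0,0),(30,160,255)) ;
w=dict(np.load("w2.npz"))
print("charc");t,m=obj(w,.36,.54,-.32,-.2,.033,(0,0,0),(180,255,70))
obj(w,.36,.54,-.32,-.2,.033,(0,0,0),(180,255,35))
print("brick");t2,m2=obj(w,.34,.53,-.2,-.11,.067,(12,35,120),(40,255,255))
t2,m3=obj(w,.34,.53,-.2,-.11,.067,(12,35,225),(40,255,255))
print("bangle");obj(w,.5,.64,-.32,-.2,.013,(15,120,60),(40,255,255))
print("tweezers");t4,m4=obj(w,.42,.62,-.1,-.02,.015,(0,100,40),(15,255,255))
print("cup");t5,m5=obj(w,.52,.63,-.19,-.09,.058,(22,0,225),(40,50,255))
def pad(a,H=360): return cv2.copyMakeBorder(a,0,H+50-a.shape[0],0,10,cv2.BORDER_CONSTANT)
im=np.hstack([pad(t2),pad(t),pad(t4),pad(t5)]);print(im.shape)
im=im[:,:800];cv2.imwrite("pics/close.png",im[:,:,::-1])
```

```text
c [0.5384 0.3046] size 149.0 200.0 ang 2.3 box [[0.44200000166893005, 0.382999986410141], [0.640999972820282, 0.375], [0.6349999904632568, 0.22599999606609344], [0.4350000023841858, 0.23399999737739563]]
c [0.5385 0.3064] size 154.2 200.8 ang 2.3 box [[0.4410000145435333, 0.3880000114440918], [0.6420000195503235, 0.3790000081062317], [0.6359999775886536, 0.22499999403953552], [0.4350000023841858, 0.2329999953508377]]
charc
c [ 0.425  -0.2636] size 154.8 74.4 ang 74.7 box [[0.49000000953674316, -0.2070000022649765], [0.5090000033378601, -0.27900001406669617], [0.36000001430511475, -0.3199999928474426], [0.3400000035762787, -0.24799999594688416]]
c [ 0.425  -0.2632] size 152.3 71.4 ang 75.6 box [[0.49000000953674316, -0.20999999344348907], [0.5080000162124634, -0.27900001406669617], [0.36000001430511475, -0.31700000166893005], [0.34200000762939453, -0.24799999594688416]]
brick
c [ 0.4521 -0.1354] size 32.7 123.3 ang 2.8 box [[0.39100000262260437, -0.11599999666213989], [0.5139999985694885, -0.12200000137090683], [0.5130000114440918, -0.1550000011920929], [0.38999998569488525, -0.149000
[... 238 characters left out ...]
bangle
c [ 0.5697 -0.2608] size 71.5 72.5 ang 90.0 box [[0.6060000061988831, -0.2240000069141388], [0.6060000061988831, -0.296999990940094], [0.5339999794960022, -0.296999990940094], [0.5339999794960022, -0.2240000069141388]]
tweezers
c [ 0.5083 -0.0527] size 54.0 7.3 ang 84.6 box [[0.5350000262260437, -0.04600000008940697], [0.5360000133514404, -0.05400000140070915], [0.4819999933242798, -0.05900000035762787], [0.48100000619888306, -0.052000001072883606]]
cup
c [ 0.5773 -0.1383] size 58.3 58.7 ang 5.4 box [[0.5509999990463257, -0.10700000077486038], [0.609000027179718, -0.1120000034570694], [0.6039999723434448, -0.17000000178813934], [0.5450000166893005, -0.16500000655651093]]
(410, 821, 3)
```

View pics/close.png

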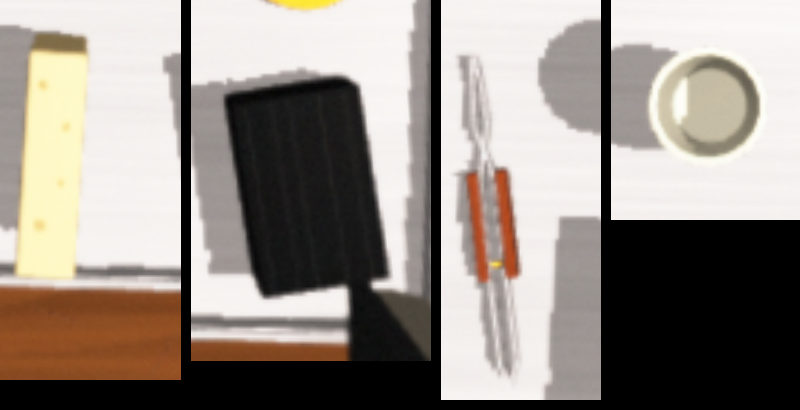

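Request:
arm_command:
  rows:
    - {"dx":0,"dy":0,"dz":0,"rx":0,"ry":0,"rz":-8.6,"fingers":8}
    - {"dx":-2.05,"dy":2.47,"dz":5,"rx":0,"ry":0,"rz":0,"fingers":8}
    - {"dx":-2.05,"dy":2.47,"dz":5,"rx":0,"ry":0,"rz":0,"fingers":8}
    - {"dx":-2.05,"dy":2.47,"dz":5,"rx":0,"ry":0,"rz":0,"fingers":8}
    - {"dx":-2.05,"dy":2.47,"dz":5,"rx":0,"ry":0,"rz":0,"fingers":8}
    - {"dx":0,"dy":0,"dz":5,"rx":0,"ry":0,"rz":0,"fingers":8}
    - {"dx":0,"dy":0,"dz":4,"rx":0,"ry":0,"rz":0,"fingers":8}
    - {"dx":0,"dy":0,"dz":3,"rx":0,"ry":0,"rz":0,"fingers":8}
    - {"dx":0,"dy":0,"dz":0,"rx":0,"ry":0,"rz":0,"fingers":8}
    - {"dx":0,"dy":0,"dz":0,"rx":0,"ry":0,"rz":0,"fingers":8}

```text
time_s: 4.38
tool_pos: [0.4461, -0.2603, 0.0566]
orientation: [[0.988, 0.156, 0.001], [0.156, -0.988, -0.001], [0.001, 0.001, -1.0]]
force: [0.1, 0.2, 0.7]
opening: 0.869
grip_force: 0.0
```

Run:
```python
from h import *
f,T=wrist("w3")
plan(.445,-.260,.022,9)
```

```text
t 4.4 pos [ 0.4464 -0.2607  0.057 ] yaw 8.96 tilt [ 0.11 -0.06] j6 51 F [ 0.5  0.6 -0.6] open 0.869 grip 0.0
rz -0.0 then dx -0.12 dy -0.09 dz 3.50
```

View pics/w3.png

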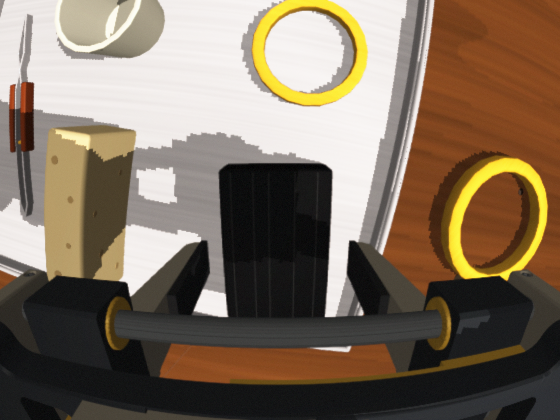

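The wrist view shows the block (275,240) centred between the two fingers (190,270) and (365,270).

Request:
arm_command:
  rows:
    - {"dx":-0.05,"dy":0,"dz":1.5,"rx":0,"ry":0,"rz":0,"fingers":8}
    - {"dx":-0.05,"dy":0,"dz":1.5,"rx":0,"ry":0,"rz":0,"fingers":8}
    - {"dx":0,"dy":0,"dz":0.5,"rx":0,"ry":0,"rz":0,"fingers":8}
    - {"dx":0,"dy":0,"dz":0,"rx":0,"ry":0,"rz":0,"fingers":5}
    - {"dx":0,"dy":0,"dz":0,"rx":0,"ry":0,"rz":0,"fingers":5}
    - {"dx":0,"dy":0,"dz":0,"rx":0,"ry":0,"rz":0,"fingers":5}
    - {"dx":0,"dy":0,"dz":0,"rx":0,"ry":0,"rz":0,"fingers":5}
    - {"dx":0,"dy":0,"dz":0,"rx":0,"ry":0,"rz":0,"fingers":5}
    - {"dx":0,"dy":0,"dz":0,"rx":0,"ry":0,"rz":0,"fingers":5}

```text
time_s: 5.55
tool_pos: [0.4441, -0.2609, 0.0206]
orientation: [[0.988, 0.154, 0.0], [0.154, -0.988, -0.0], [0.0, 0.0, -1.0]]
force: [-0.3, 0.3, -1.1]
opening: 0.715
grip_force: 30.0
```

```bash
cat >> h.py <<'E'
def rows(x,y,z,yaw,n,p=None,y0=None):
    s=sense();R=s["orientation"];p=s["tool_pos"] if p is None else np.array(p)
    if y0 is None:y0=np.degrees(np.arctan2(R[1,0],R[0,0]))
    d=(np.array([x,y,z])-p)*100/n;w=((yaw-y0+180)%360-180)/n
    print("pos",p.round(4),"yaw %.1f"%y0,"rz each %.2f dz each %.2f"%(-w,-d[2]))
    for k in range(n):
        a=np.radians(y0+w*k);print("(%.2f,%.2f)"%(d[0]*np.cos(a)+d[1]*np.sin(a),d[0]*np.sin(a)-d[1]*np.cos(a)),end=" ")
    print()
E
python3 - <<'E'
from h import *
p=sense()["tool_pos"];p[2]+=.1
rows(.5384,.3046,.13,87.7,10,p)
E
```

```text
pos [ 0.4441 -0.2609  0.1206] yaw 8.9 rz each -7.88 dz each -0.09
(1.80,-5.44) (2.53,-5.14) (3.21,-4.75) (3.84,-4.26) (4.38,-3.70) (4.85,-3.06) (5.22,-2.37) (5.50,-1.63) (5.67,-0.86) (5.73,-0.07)
```

Request:
arm_command:
  rows:
    - {"dx":0,"dy":0,"dz":-4.5,"rx":0,"ry":0,"rz":0,"fingers":5}
    - {"dx":0,"dy":0,"dz":-5.5,"rx":0,"ry":0,"rz":0,"fingers":5}
    - {"dx":1.8,"dy":-5.44,"dz":-0.09,"rx":0,"ry":0,"rz":-7.88,"fingers":5}
    - {"dx":2.53,"dy":-5.14,"dz":-0.09,"rx":0,"ry":0,"rz":-7.88,"fingers":5}
    - {"dx":3.21,"dy":-4.75,"dz":-0.09,"rx":0,"ry":0,"rz":-7.88,"fingers":5}
    - {"dx":3.84,"dy":-4.26,"dz":-0.09,"rx":0,"ry":0,"rz":-7.88,"fingers":5}
    - {"dx":4.38,"dy":-3.7,"dz":-0.09,"rx":0,"ry":0,"rz":-7.88,"fingers":5}
    - {"dx":4.85,"dy":-3.06,"dz":-0.09,"rx":0,"ry":0,"rz":-7.88,"fingers":5}
    - {"dx":5.22,"dy":-2.37,"dz":-0.09,"rx":0,"ry":0,"rz":-7.88,"fingers":5}
    - {"dx":5.5,"dy":-1.63,"dz":-0.09,"rx":0,"ry":0,"rz":-7.88,"fingers":5}
    - {"dx":5.67,"dy":-0.86,"dz":-0.09,"rx":0,"ry":0,"rz":-7.88,"fingers":5}
    - {"dx":5.73,"dy":-0.07,"dz":-0.09,"rx":0,"ry":0,"rz":-7.88,"fingers":5}

```text
time_s: 7.05
tool_pos: [0.5382, 0.3065, 0.1296]
orientation: [[0.036, 0.999, 0.0], [0.999, -0.036, -0.0], [-0.0, 0.0, -1.0]]
force: [1.3, -0.7, -1.8]
opening: 0.716
grip_force: 30.0
```

Request:
arm_command:
  rows:
    - {"dx":0,"dy":0,"dz":3,"rx":0,"ry":0,"rz":0,"fingers":5}
    - {"dx":0,"dy":0,"dz":3,"rx":0,"ry":0,"rz":0,"fingers":5}
    - {"dx":0,"dy":0,"dz":0,"rx":0,"ry":0,"rz":0,"fingers":5}

```text
time_s: 7.42
tool_pos: [0.5364, 0.3037, 0.0674]
orientation: [[0.04, 0.999, -0.004], [0.999, -0.04, -0.002], [-0.003, -0.004, -1.0]]
force: [-0.0, -0.3, -1.2]
opening: 0.714
grip_force: 30.0
```

Run:
```python
from h import *
plan(.5384,.3046,.0433,87.7)
```

```text
t 7.4 pos [0.5364 0.3037 0.0674] yaw 87.70 tilt [-0.24 -0.14] j6 32 F [-0.  -0.3 -1.2] open 0.714 grip 30.0
rz -0.0 then dx 0.09 dy 0.20 dz 2.41
```

Request:
arm_command:
  rows:
    - {"dx":0.1,"dy":0.2,"dz":1.3,"rx":0,"ry":0,"rz":0,"fingers":5}
    - {"dx":0,"dy":0,"dz":0.8,"rx":0,"ry":0,"rz":0,"fingers":5}
    - {"dx":0,"dy":0,"dz":0.2,"rx":0,"ry":0,"rz":0,"fingers":5}
    - {"dx":0,"dy":0,"dz":0.1,"rx":0,"ry":0,"rz":0,"fingers":5}
    - {"dx":0,"dy":0,"dz":0,"rx":0,"ry":0,"rz":0,"fingers":5}

```text
time_s: 8.05
tool_pos: [0.5405, 0.3056, 0.0459]
orientation: [[0.041, 0.999, 0.0], [0.999, -0.041, 0.0], [0.0, 0.0, -1.0]]
force: [-0.1, 0.2, -1.5]
opening: 0.718
grip_force: 30.0
```

Request:
arm_command:
  rows:
    - {"dx":-0.1,"dy":-0.1,"dz":0.15,"rx":0,"ry":0,"rz":0,"fingers":5}
    - {"dx":0,"dy":0,"dz":0.1,"rx":0,"ry":0,"rz":0,"fingers":5}
    - {"dx":0,"dy":0,"dz":0,"rx":0,"ry":0,"rz":0,"fingers":5}

```text
time_s: 8.43
tool_pos: [0.5392, 0.3045, 0.0431]
orientation: [[0.04, 0.999, -0.0], [0.999, -0.04, -0.0], [-0.0, -0.0, -1.0]]
force: [-0.6, 0.2, -1.5]
opening: 0.714
grip_force: 30.0
```

Request:
arm_command:
  rows:
    - {"dx":0,"dy":0,"dz":0.1,"rx":0,"ry":0,"rz":0,"fingers":5}
    - {"dx":0,"dy":0,"dz":0,"rx":0,"ry":0,"rz":0,"fingers":8}
    - {"dx":0,"dy":0,"dz":0,"rx":0,"ry":0,"rz":0,"fingers":8.5}
    - {"dx":0,"dy":0,"dz":0,"rx":0,"ry":0,"rz":0,"fingers":8.5}
    - {"dx":0,"dy":0,"dz":0,"rx":0,"ry":0,"rz":0,"fingers":8.5}
    - {"dx":0,"dy":0,"dz":-3,"rx":0,"ry":0,"rz":0,"fingers":8.5}
    - {"dx":0,"dy":0,"dz":-5,"rx":0,"ry":0,"rz":0,"fingers":8.5}
    - {"dx":0,"dy":0,"dz":-5,"rx":0,"ry":0,"rz":0,"fingers":7}
    - {"dx":0,"dy":0,"dz":-5,"rx":0,"ry":0,"rz":0,"fingers":6}
    - {"dx":0,"dy":0,"dz":0,"rx":0,"ry":0,"rz":0,"fingers":6}

```text
time_s: 9.68
tool_pos: [0.5414, 0.3058, 0.2266]
orientation: [[0.04, 0.999, 0.007], [0.999, -0.041, 0.004], [0.004, 0.007, -1.0]]
force: [0.6, 0.1, -0.9]
opening: 0.656
grip_force: 0.0
```

Run:
```python
from h import *
f,T=wrist("w4")
t=topview(f,T,.41,.68,.2,.4,.055,.0005)
cv2.imwrite("pics/w4t.png",t[:,:,::-1])
# brick: yaw = -3.3..-3.8
rows(.4471,-.1357,.16,-3.7,12)
```

```text
pos [0.5401 0.305  0.2239] yaw 87.7 rz each 7.62 dz each 0.53
(-3.70,-0.63) (-3.75,-0.13) (-3.74,0.37) (-3.65,0.86) (-3.51,1.34) (-3.30,1.79) (-3.03,2.21) (-2.71,2.59) (-2.35,2.93) (-1.94,3.22) (-1.49,3.44) (-1.02,3.61)
```

View pics/w4t.png

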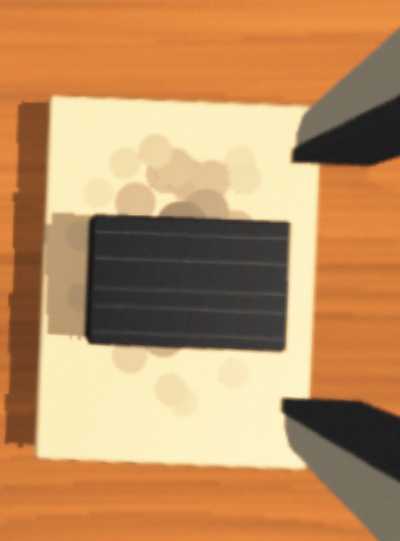

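The block lies flat at (190,283) in the board view: centre (0.5385, 0.305), square to the board. Next is the brick.

Request:
arm_command:
  rows:
    - {"dx":-3.7,"dy":-0.63,"dz":0.53,"rx":0,"ry":0,"rz":7.62,"fingers":6}
    - {"dx":-3.75,"dy":-0.13,"dz":0.53,"rx":0,"ry":0,"rz":7.62,"fingers":6}
    - {"dx":-3.74,"dy":0.37,"dz":0.53,"rx":0,"ry":0,"rz":7.62,"fingers":6}
    - {"dx":-3.65,"dy":0.86,"dz":0.53,"rx":0,"ry":0,"rz":7.62,"fingers":6}
    - {"dx":-3.51,"dy":1.34,"dz":0.53,"rx":0,"ry":0,"rz":7.62,"fingers":6}
    - {"dx":-3.3,"dy":1.79,"dz":0.53,"rx":0,"ry":0,"rz":7.62,"fingers":6}
    - {"dx":-3.03,"dy":2.21,"dz":0.53,"rx":0,"ry":0,"rz":7.62,"fingers":6}
    - {"dx":-2.71,"dy":2.59,"dz":0.53,"rx":0,"ry":0,"rz":7.62,"fingers":6}
    - {"dx":-2.35,"dy":2.93,"dz":0.53,"rx":0,"ry":0,"rz":7.62,"fingers":6}
    - {"dx":-1.94,"dy":3.22,"dz":0.53,"rx":0,"ry":0,"rz":7.62,"fingers":6}
    - {"dx":-1.49,"dy":3.44,"dz":0.53,"rx":0,"ry":0,"rz":7.62,"fingers":6}
    - {"dx":-1.02,"dy":3.61,"dz":0.53,"rx":0,"ry":0,"rz":7.62,"fingers":6}

```text
time_s: 11.22
tool_pos: [0.4445, -0.1369, 0.1568]
orientation: [[0.998, -0.07, -0.003], [-0.07, -0.998, 0.001], [-0.003, -0.001, -1.0]]
force: [0.3, -0.6, 0.1]
opening: 0.656
grip_force: 0.0
```

Request:
arm_command:
  rows:
    - {"dx":0,"dy":0,"dz":3,"rx":0,"ry":0,"rz":0,"fingers":6}
    - {"dx":0,"dy":0,"dz":3,"rx":0,"ry":0,"rz":0,"fingers":6}
    - {"dx":0,"dy":0,"dz":0,"rx":0,"ry":0,"rz":0,"fingers":6}
    - {"dx":0,"dy":0,"dz":0,"rx":0,"ry":0,"rz":0,"fingers":6}

```text
time_s: 11.72
tool_pos: [0.4459, -0.136, 0.0985]
orientation: [[0.998, -0.065, -0.001], [-0.065, -0.998, 0.0], [-0.001, -0.0, -1.0]]
force: [0.3, -1.0, 0.5]
opening: 0.65
grip_force: 0.0
```

Run:
```python
from h import *
f,T=wrist("w5")
plan(.4471,-.1357,.051,-3.7)
t=topview(f,T,.37,.65,-.26,-.0,.067,.0005)
h=cv2.cvtColor(t,cv2.COLOR_RGB2HSV);m=cv2.inRange(h,(12,35,225),(40,255,255));m=cv2.morphologyEx(m,cv2.MORPH_OPEN,np.ones((5,5)))
for c in cv2.findContours(m,0,2)[0]:
    if cv2.contourArea(c)>800:
        b=cv2.boxPoints(cv2.minAreaRect(c));print(np.c_[.65-b[:,1]*.0005,-b[:,0]*.0005].round(4).tolist())
cv2.imwrite("pics/w5t.png",t[:,:,::-1])
```

```text
t 11.8 pos [ 0.4464 -0.1361  0.099 ] yaw -3.75 tilt [ 0.02 -0.01] j6 77 F [ 0.5 -0.3 -1. ] open 0.651 grip 0.0
rz -0.0 then dx 0.07 dy -0.04 dz 4.80
[[0.39320001006126404, -0.11890000104904175], [0.43799999356269836, -0.12189999967813492], [0.43619999289512634, -0.1492999941110611], [0.3912999927997589, -0.14630000293254852]]
[[0.4578000009059906, -0.12300000339746475], [0.5037000179290771, -0.12600000202655792], [0.5019000172615051, -0.1535000056028366], [0.45590001344680786, -0.15039999783039093]]
[[0.5870000123977661, -0.20749999582767487], [0.5870000123977661, -0.25949999690055847], [0.5304999947547913, -0.25949999690055847], [0.5304999947547913, -0.20749999582767487]]
```

View pics/w5t.png

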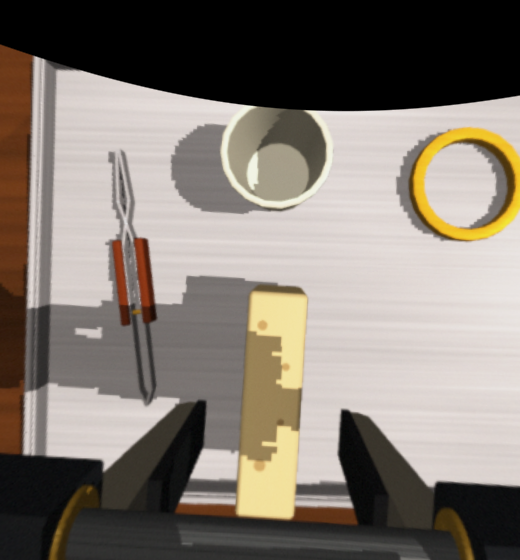

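The brick (272,400 in this crop) is centred between the fingers.

Request:
arm_command:
  rows:
    - {"dx":0.1,"dy":0,"dz":2.5,"rx":0,"ry":0,"rz":0,"fingers":6}
    - {"dx":0,"dy":0,"dz":1.8,"rx":0,"ry":0,"rz":0,"fingers":6}
    - {"dx":0,"dy":0,"dz":0.5,"rx":0,"ry":0,"rz":0,"fingers":6}
    - {"dx":0,"dy":0,"dz":0,"rx":0,"ry":0,"rz":0,"fingers":2}
    - {"dx":0,"dy":0,"dz":0,"rx":0,"ry":0,"rz":0,"fingers":2}
    - {"dx":0,"dy":0,"dz":0,"rx":0,"ry":0,"rz":0,"fingers":2}
    - {"dx":0,"dy":0,"dz":0,"rx":0,"ry":0,"rz":0,"fingers":2}
    - {"dx":0,"dy":0,"dz":0,"rx":0,"ry":0,"rz":0,"fingers":2}
    - {"dx":0,"dy":0,"dz":0,"rx":0,"ry":0,"rz":0,"fingers":2}

```text
time_s: 12.9
tool_pos: [0.4474, -0.1362, 0.051]
orientation: [[0.998, -0.066, 0.001], [-0.066, -0.998, -0.0], [0.001, 0.0, -1.0]]
force: [-0.4, 1.1, 6.6]
opening: 0.324
grip_force: 29.9
```

Run:
```python
from h import *
s=sense();print(s["opening"],s["grip_force"],s["tool_pos"].round(4))
a=np.radians(-2.3);B=np.array([.5384,.3046]);U=np.array([np.cos(a),np.sin(a)]);V=np.array([-U[1],U[0]])
for n,(x,y) in dict(brick=(.063,0),cup=(0,-.185),tw=(0,-.115)).items(): print(n,(B+x*U+y*V).round(4))
p=s["tool_pos"].copy();p[2]+=.12
q=B+.063*U
rows(q[0],q[1],.18,87.7,10,p)
```

```text
0.32444312775109985 29.944337904453278 [ 0.4474 -0.1362  0.051 ]
brick [0.6013 0.3021]
cup [0.531  0.1197]
tw [0.5338 0.1897]
pos [ 0.4474 -0.1362  0.171 ] yaw -3.8 rz each -9.15 dz each -0.09
(1.25,-4.47) (1.94,-4.22) (2.59,-3.86) (3.17,-3.40) (3.67,-2.85) (4.08,-2.23) (4.38,-1.55) (4.57,-0.84) (4.64,-0.10) (4.60,0.64)
```

Request:
arm_command:
  rows:
    - {"dx":0,"dy":0,"dz":-6,"rx":0,"ry":0,"rz":0,"fingers":2}
    - {"dx":0,"dy":0,"dz":-6,"rx":0,"ry":0,"rz":0,"fingers":2}
    - {"dx":1.25,"dy":-4.47,"dz":-0.09,"rx":0,"ry":0,"rz":-9.15,"fingers":2}
    - {"dx":1.94,"dy":-4.22,"dz":-0.09,"rx":0,"ry":0,"rz":-9.15,"fingers":2}
    - {"dx":2.59,"dy":-3.86,"dz":-0.09,"rx":0,"ry":0,"rz":-9.15,"fingers":2}
    - {"dx":3.17,"dy":-3.4,"dz":-0.09,"rx":0,"ry":0,"rz":-9.15,"fingers":2}
    - {"dx":3.67,"dy":-2.85,"dz":-0.09,"rx":0,"ry":0,"rz":-9.15,"fingers":2}
    - {"dx":4.08,"dy":-2.23,"dz":-0.09,"rx":0,"ry":0,"rz":-9.15,"fingers":2}
    - {"dx":4.38,"dy":-1.55,"dz":-0.09,"rx":0,"ry":0,"rz":-9.15,"fingers":2}
    - {"dx":4.57,"dy":-0.84,"dz":-0.09,"rx":0,"ry":0,"rz":-9.15,"fingers":2}
    - {"dx":4.64,"dy":-0.1,"dz":-0.09,"rx":0,"ry":0,"rz":-9.15,"fingers":2}
    - {"dx":4.6,"dy":0.64,"dz":-0.09,"rx":0,"ry":0,"rz":-9.15,"fingers":2}

```text
time_s: 14.4
tool_pos: [0.6008, 0.3035, 0.179]
orientation: [[0.034, 0.999, -0.001], [0.999, -0.034, -0.001], [-0.001, -0.001, -1.0]]
force: [0.8, -0.4, -1.9]
opening: 0.325
grip_force: 29.9
```

Request:
arm_command:
  rows:
    - {"dx":0,"dy":0,"dz":4,"rx":0,"ry":0,"rz":0,"fingers":2}
    - {"dx":0,"dy":0,"dz":4,"rx":0,"ry":0,"rz":0,"fingers":2}
    - {"dx":0,"dy":0,"dz":0,"rx":0,"ry":0,"rz":0,"fingers":2}
    - {"dx":0,"dy":0,"dz":0,"rx":0,"ry":0,"rz":0,"fingers":2}

```text
time_s: 14.9
tool_pos: [0.6014, 0.3024, 0.1006]
orientation: [[0.04, 0.999, 0.001], [0.999, -0.04, 0.0], [0.0, 0.001, -1.0]]
force: [0.3, 0.6, -1.9]
opening: 0.324
grip_force: 29.9
```

Run:
```python
from h import *
plan(.6013,.3021,.073,87.7)
```

```text
t 14.9 pos [0.6014 0.3024 0.1006] yaw 87.73 tilt [0.05 0.02] j6 29 F [ 0.3  0.6 -1.9] open 0.324 grip 29.9
rz 0.0 then dx -0.03 dy -0.01 dz 2.76
```

Request:
arm_command:
  rows:
    - {"dx":0,"dy":0,"dz":1.5,"rx":0,"ry":0,"rz":0,"fingers":2}
    - {"dx":0,"dy":0,"dz":0.8,"rx":0,"ry":0,"rz":0,"fingers":2}
    - {"dx":0,"dy":0,"dz":0.3,"rx":0,"ry":0,"rz":0,"fingers":2}
    - {"dx":0,"dy":0,"dz":0.1,"rx":0,"ry":0,"rz":0,"fingers":2}
    - {"dx":0,"dy":0,"dz":0.05,"rx":0,"ry":0,"rz":0,"fingers":2}
    - {"dx":0,"dy":0,"dz":0,"rx":0,"ry":0,"rz":0,"fingers":2}

```text
time_s: 15.65
tool_pos: [0.6004, 0.3019, 0.073]
orientation: [[0.039, 0.999, -0.001], [0.999, -0.039, -0.0], [-0.0, -0.001, -1.0]]
force: [-4.4, -3.3, 7.2]
opening: 0.328
grip_force: 30.0
```

Request:
arm_command:
  rows:
    - {"dx":0,"dy":0,"dz":0,"rx":0,"ry":0,"rz":0,"fingers":4.5}
    - {"dx":0,"dy":0,"dz":0,"rx":0,"ry":0,"rz":0,"fingers":5}
    - {"dx":0,"dy":0,"dz":0,"rx":0,"ry":0,"rz":0,"fingers":5}
    - {"dx":0,"dy":0,"dz":0,"rx":0,"ry":0,"rz":0,"fingers":5}
    - {"dx":0,"dy":0,"dz":-2,"rx":0,"ry":0,"rz":0,"fingers":5}
    - {"dx":0,"dy":0,"dz":-4,"rx":0,"ry":0,"rz":0,"fingers":5}
    - {"dx":0,"dy":0,"dz":-5,"rx":0,"ry":0,"rz":0,"fingers":8.6}
    - {"dx":0,"dy":0,"dz":-5,"rx":0,"ry":0,"rz":0,"fingers":8.6}
    - {"dx":0,"dy":0,"dz":0,"rx":0,"ry":0,"rz":0,"fingers":8.6}

```text
time_s: 16.77
tool_pos: [0.6033, 0.3034, 0.2386]
orientation: [[0.039, 0.999, 0.008], [0.999, -0.039, 0.004], [0.005, 0.008, -1.0]]
force: [0.3, -0.1, -0.4]
opening: 0.848
grip_force: 0.0
```

Run:
```python
from h import *
f,T=wrist("w6")
t=topview(f,T,.41,.68,.2,.4,.089,.0005)
cv2.imwrite("pics/w6t.png",t[:,:,::-1])
rows(.5697,-.2608,.16,0,12)
```

```text
pos [0.602  0.3028 0.2356] yaw 87.7 rz each 7.31 dz each 0.63
(-4.70,-0.08) (-4.68,0.52) (-4.57,1.11) (-4.39,1.68) (-4.14,2.22) (-3.83,2.73) (-3.45,3.20) (-3.01,3.61) (-2.53,3.97) (-2.00,4.26) (-1.45,4.48) (-0.86,4.62)
```

View pics/w6t.png

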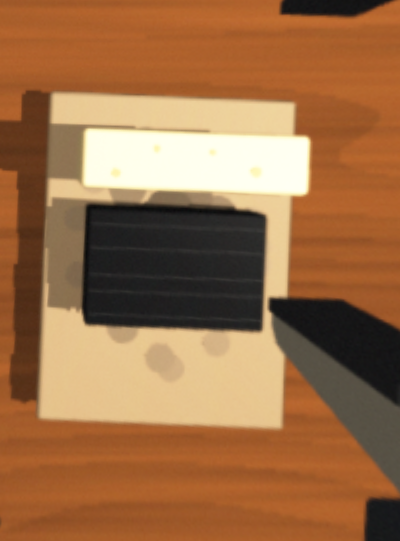

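The brick stands behind the block, parallel to it. Its top centre at (197,162) gives about (0.599, 0.302), as planned. Next is the bangle.

Request:
arm_command:
  rows:
    - {"dx":-4.7,"dy":-0.08,"dz":0.63,"rx":0,"ry":0,"rz":7.31,"fingers":8.6}
    - {"dx":-4.68,"dy":0.52,"dz":0.63,"rx":0,"ry":0,"rz":7.31,"fingers":8.6}
    - {"dx":-4.57,"dy":1.11,"dz":0.63,"rx":0,"ry":0,"rz":7.31,"fingers":8.6}
    - {"dx":-4.39,"dy":1.68,"dz":0.63,"rx":0,"ry":0,"rz":7.31,"fingers":8.6}
    - {"dx":-4.14,"dy":2.22,"dz":0.63,"rx":0,"ry":0,"rz":7.31,"fingers":8.6}
    - {"dx":-3.83,"dy":2.73,"dz":0.63,"rx":0,"ry":0,"rz":7.31,"fingers":8.6}
    - {"dx":-3.45,"dy":3.2,"dz":0.63,"rx":0,"ry":0,"rz":7.31,"fingers":8.6}
    - {"dx":-3.01,"dy":3.61,"dz":0.63,"rx":0,"ry":0,"rz":7.31,"fingers":8.6}
    - {"dx":-2.53,"dy":3.97,"dz":0.63,"rx":0,"ry":0,"rz":7.31,"fingers":8.6}
    - {"dx":-2.0,"dy":4.26,"dz":0.63,"rx":0,"ry":0,"rz":7.31,"fingers":8.6}
    - {"dx":-1.45,"dy":4.48,"dz":0.63,"rx":0,"ry":0,"rz":7.31,"fingers":8.6}
    - {"dx":-0.86,"dy":4.62,"dz":0.63,"rx":0,"ry":0,"rz":7.31,"fingers":8.6}

```text
time_s: 18.32
tool_pos: [0.5678, -0.2625, 0.1554]
orientation: [[1.0, -0.004, -0.002], [-0.004, -1.0, 0.001], [-0.002, -0.001, -1.0]]
force: [0.3, -0.5, 1.0]
opening: 0.939
grip_force: 0.0
```

Request:
arm_command:
  rows:
    - {"dx":0,"dy":0,"dz":5,"rx":0,"ry":0,"rz":0,"fingers":8.6}
    - {"dx":0,"dy":0,"dz":5,"rx":0,"ry":0,"rz":0,"fingers":8.6}
    - {"dx":0,"dy":0,"dz":0,"rx":0,"ry":0,"rz":0,"fingers":8.6}
    - {"dx":0,"dy":0,"dz":0,"rx":0,"ry":0,"rz":0,"fingers":8.6}

```text
time_s: 18.82
tool_pos: [0.5693, -0.2614, 0.0575]
orientation: [[1.0, 0.001, 0.0], [0.001, -1.0, -0.0], [0.0, 0.0, -1.0]]
force: [0.2, 0.5, -0.4]
opening: 0.938
grip_force: 0.0
```

Run:
```python
from h import *
f,T=wrist("w7")
plan(.5697,-.2608,.018,0)
t=topview(f,T,.5,.66,-.34,-.18,.013,.0005)
h=cv2.cvtColor(t,cv2.COLOR_RGB2HSV);m=cv2.inRange(h,(15,120,60),(40,255,255))
c=max(cv2.findContours(m,0,2)[0],key=cv2.contourArea).astype(float)
print("bbox",cv2.boundingRect(c.astype(np.int32)))
p=c.reshape(-1,2);p=p[p[:,1]<p[:,1].min()+110]   # visible part
(a,b),r=cv2.minEnclosingCircle(p.astype(np.float32));print("circle",.66-b*.0005,-.18-a*.0005,r/2)
cv2.imwrite("pics/w7t.png",cv2.resize(t,None,fx=1.5,fy=1.5)[:,:,::-1])
```

```text
t 18.9 pos [ 0.57   -0.2616  0.0583] yaw 0.04 tilt [ 0.12 -0.06] j6 65 F [ 0.5 -0.2 -0.5] open 0.935 grip 0.0
rz 0.0 then dx -0.03 dy -0.08 dz 4.03
bbox (91, 106, 145, 147)
circle 0.5709525985717774 -0.2614052047729492 36.57173538208008
```

View pics/w7t.png

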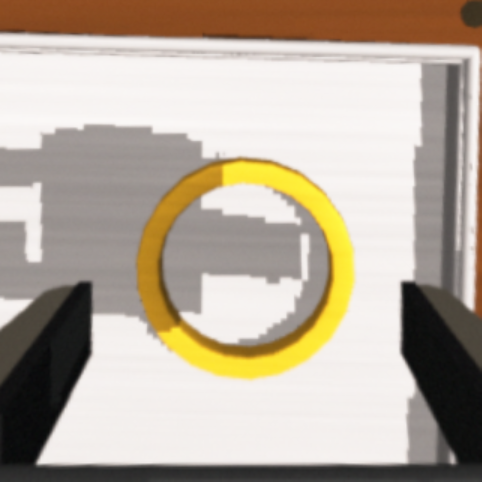

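The bangle, at (245,268) in the crop, is centred between the fingers and clear of the rim.

Request:
arm_command:
  rows:
    - {"dx":0.1,"dy":0,"dz":2,"rx":0,"ry":0,"rz":0,"fingers":8.6}
    - {"dx":0,"dy":0,"dz":1.5,"rx":0,"ry":0,"rz":0,"fingers":8.6}
    - {"dx":0,"dy":0,"dz":0.5,"rx":0,"ry":0,"rz":0,"fingers":8.6}
    - {"dx":0,"dy":0,"dz":0.2,"rx":0,"ry":0,"rz":0,"fingers":8.6}
    - {"dx":0,"dy":0,"dz":0,"rx":0,"ry":0,"rz":0,"fingers":8.6}
    - {"dx":0,"dy":0,"dz":0,"rx":0,"ry":0,"rz":0,"fingers":6.5}
    - {"dx":0,"dy":0,"dz":0,"rx":0,"ry":0,"rz":0,"fingers":6.5}
    - {"dx":0,"dy":0,"dz":0,"rx":0,"ry":0,"rz":0,"fingers":6.5}
    - {"dx":0,"dy":0,"dz":0,"rx":0,"ry":0,"rz":0,"fingers":6.5}

```text
time_s: 20.0
tool_pos: [0.57, -0.2614, 0.0145]
orientation: [[1.0, 0.0, 0.0], [0.0, -1.0, -0.0], [0.0, 0.0, -1.0]]
force: [0.3, 0.5, 1.1]
opening: 0.791
grip_force: 30.2
```

Run:
```python
from h import *
s=sense();print(s["opening"],s["grip_force"],s["tool_pos"].round(4),s["force"])
p=s["tool_pos"].copy();p[2]+=.12
rows(.5385,.305,.15,-2.3,10,p)
```

```text
0.7914605815710971 30.191711706575006 [ 0.57   -0.2614  0.0145] [0.31673426 0.50032477 1.08688011]
pos [ 0.57   -0.2614  0.1345] yaw 0.0 rz each 0.23 dz each -0.16
(-0.31,-5.66) (-0.34,-5.66) (-0.36,-5.66) (-0.38,-5.66) (-0.40,-5.66) (-0.43,-5.66) (-0.45,-5.65) (-0.47,-5.65) (-0.50,-5.65) (-0.52,-5.65)
```

Request:
arm_command:
  rows:
    - {"dx":0,"dy":0,"dz":-6,"rx":0,"ry":0,"rz":0,"fingers":6.5}
    - {"dx":0,"dy":0,"dz":-6,"rx":0,"ry":0,"rz":0,"fingers":6.5}
    - {"dx":-0.31,"dy":-5.66,"dz":-0.16,"rx":0,"ry":0,"rz":0.23,"fingers":6.5}
    - {"dx":-0.34,"dy":-5.66,"dz":-0.16,"rx":0,"ry":0,"rz":0.23,"fingers":6.5}
    - {"dx":-0.36,"dy":-5.66,"dz":-0.16,"rx":0,"ry":0,"rz":0.23,"fingers":6.5}
    - {"dx":-0.38,"dy":-5.66,"dz":-0.16,"rx":0,"ry":0,"rz":0.23,"fingers":6.5}
    - {"dx":-0.4,"dy":-5.66,"dz":-0.16,"rx":0,"ry":0,"rz":0.23,"fingers":6.5}
    - {"dx":-0.43,"dy":-5.66,"dz":-0.16,"rx":0,"ry":0,"rz":0.23,"fingers":6.5}
    - {"dx":-0.45,"dy":-5.65,"dz":-0.16,"rx":0,"ry":0,"rz":0.23,"fingers":6.5}
    - {"dx":-0.47,"dy":-5.65,"dz":-0.16,"rx":0,"ry":0,"rz":0.23,"fingers":6.5}
    - {"dx":-0.5,"dy":-5.65,"dz":-0.16,"rx":0,"ry":0,"rz":0.23,"fingers":6.5}
    - {"dx":-0.52,"dy":-5.65,"dz":-0.16,"rx":0,"ry":0,"rz":0.23,"fingers":6.5}

```text
time_s: 21.5
tool_pos: [0.5378, 0.3068, 0.1504]
orientation: [[0.999, -0.04, 0.0], [-0.04, -0.999, -0.0], [0.0, 0.0, -1.0]]
force: [0.7, -0.9, -1.1]
opening: 0.79
grip_force: 30.0
```

Request:
arm_command:
  rows:
    - {"dx":0,"dy":0,"dz":3,"rx":0,"ry":0,"rz":0,"fingers":6.5}
    - {"dx":0,"dy":0,"dz":3,"rx":0,"ry":0,"rz":0,"fingers":6.5}
    - {"dx":0,"dy":0,"dz":0,"rx":0,"ry":0,"rz":0,"fingers":6.5}
    - {"dx":0,"dy":0,"dz":0,"rx":0,"ry":0,"rz":0,"fingers":6.5}

```text
time_s: 22.0
tool_pos: [0.5387, 0.3051, 0.0912]
orientation: [[0.999, -0.04, 0.001], [-0.04, -0.999, 0.0], [0.001, -0.0, -1.0]]
force: [-0.7, -0.7, -1.0]
opening: 0.796
grip_force: 30.0
```

Run:
```python
from h import *
plan(.5385,.305,.0665,-2.3)
```

```text
t 22.0 pos [0.5387 0.3051 0.0912] yaw -2.29 tilt [0.03 0.02] j6 122 F [-0.7 -0.7 -1. ] open 0.796 grip 30.0
rz 0.0 then dx -0.02 dy 0.01 dz 2.47
```

Request:
arm_command:
  rows:
    - {"dx":0,"dy":0,"dz":1.3,"rx":0,"ry":0,"rz":0,"fingers":6.5}
    - {"dx":0,"dy":0,"dz":0.8,"rx":0,"ry":0,"rz":0,"fingers":6.5}
    - {"dx":0,"dy":0,"dz":0.3,"rx":0,"ry":0,"rz":0,"fingers":6.5}
    - {"dx":0,"dy":0,"dz":0.1,"rx":0,"ry":0,"rz":0,"fingers":6.5}
    - {"dx":0,"dy":0,"dz":0,"rx":0,"ry":0,"rz":0,"fingers":6.5}
    - {"dx":0,"dy":0,"dz":0,"rx":0,"ry":0,"rz":0,"fingers":6.5}

```text
time_s: 22.75
tool_pos: [0.5379, 0.3047, 0.0664]
orientation: [[0.999, -0.04, -0.001], [-0.04, -0.999, -0.0], [-0.001, 0.0, -1.0]]
force: [-4.4, -2.9, 11.5]
opening: 0.792
grip_force: 35.0
```

Request:
arm_command:
  rows:
    - {"dx":0,"dy":0,"dz":0,"rx":0,"ry":0,"rz":0,"fingers":8.5}
    - {"dx":0,"dy":0,"dz":0,"rx":0,"ry":0,"rz":0,"fingers":8.5}
    - {"dx":0,"dy":0,"dz":0,"rx":0,"ry":0,"rz":0,"fingers":8.5}
    - {"dx":0,"dy":0,"dz":0,"rx":0,"ry":0,"rz":0,"fingers":8.5}
    - {"dx":0,"dy":0,"dz":-2,"rx":0,"ry":0,"rz":0,"fingers":8.5}
    - {"dx":0,"dy":0,"dz":-4,"rx":0,"ry":0,"rz":0,"fingers":8.5}
    - {"dx":0,"dy":0,"dz":-6,"rx":0,"ry":0,"rz":0,"fingers":8.5}
    - {"dx":0,"dy":0,"dz":-4,"rx":0,"ry":0,"rz":0,"fingers":6}
    - {"dx":0,"dy":0,"dz":0,"rx":0,"ry":0,"rz":0,"fingers":5}

```text
time_s: 23.88
tool_pos: [0.5402, 0.3059, 0.2304]
orientation: [[0.999, -0.04, 0.007], [-0.04, -0.999, 0.004], [0.006, -0.004, -1.0]]
force: [-0.7, 0.5, -0.8]
opening: 0.731
grip_force: 0.0
```

Run:
```python
from h import *
f,T=wrist("w8")
t=topview(f,T,.41,.68,.2,.4,.065,.0005)
h=cv2.cvtColor(t,cv2.COLOR_RGB2HSV);m=cv2.inRange(h,(20,150,60),(40,255,255))
c=max(cv2.findContours(m,0,2)[0],key=cv2.contourArea)
(a,b),r=cv2.minEnclosingCircle(c);print("bangle",.68-b*.0005,.4-a*.0005,r/2)
cv2.imwrite("pics/w8t.png",t[:,:,::-1])
rows(.5075,-.046,.13,6.2,8)
```

```text
bangle 0.5382567138671875 0.3041145935058594 37.66469955444336
pos [0.539  0.3053 0.2278] yaw -2.3 rz each -1.06 dz each 1.22
(-0.22,4.40) (-0.30,4.40) (-0.38,4.39) (-0.46,4.38) (-0.54,4.38) (-0.62,4.36) (-0.70,4.35) (-0.79,4.34)
```

View pics/w8t.png

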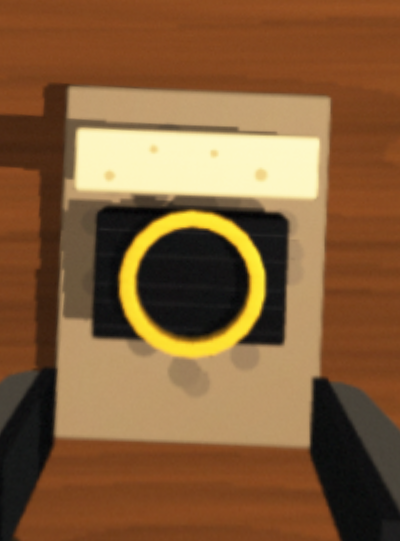

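The bangle lies flat and centred on the block at (192,284), which is (0.538, 0.304), and the brick is behind it. Next are the tweezers.

Request:
arm_command:
  rows:
    - {"dx":-0.22,"dy":4.4,"dz":1.22,"rx":0,"ry":0,"rz":-1.06,"fingers":4.5}
    - {"dx":-0.3,"dy":4.4,"dz":1.22,"rx":0,"ry":0,"rz":-1.06,"fingers":4.5}
    - {"dx":-0.38,"dy":4.39,"dz":1.22,"rx":0,"ry":0,"rz":-1.06,"fingers":4.5}
    - {"dx":-0.46,"dy":4.38,"dz":1.22,"rx":0,"ry":0,"rz":-1.06,"fingers":4.5}
    - {"dx":-0.54,"dy":4.38,"dz":1.22,"rx":0,"ry":0,"rz":-1.06,"fingers":4.5}
    - {"dx":-0.62,"dy":4.36,"dz":1.22,"rx":0,"ry":0,"rz":-1.06,"fingers":4.5}
    - {"dx":-0.7,"dy":4.35,"dz":1.22,"rx":0,"ry":0,"rz":-1.06,"fingers":4.5}
    - {"dx":-0.79,"dy":4.34,"dz":1.22,"rx":0,"ry":0,"rz":-1.06,"fingers":4.5}
    - {"dx":0,"dy":0,"dz":4,"rx":0,"ry":0,"rz":0,"fingers":4.5}
    - {"dx":0,"dy":0,"dz":3,"rx":0,"ry":0,"rz":0,"fingers":4.5}
    - {"dx":0,"dy":0,"dz":0,"rx":0,"ry":0,"rz":0,"fingers":4.5}
    - {"dx":0,"dy":0,"dz":0,"rx":0,"ry":0,"rz":0,"fingers":4.5}

```text
time_s: 25.42
tool_pos: [0.5068, -0.0461, 0.0581]
orientation: [[0.994, 0.108, -0.0], [0.108, -0.994, 0.0], [-0.0, -0.0, -1.0]]
force: [-0.4, 0.2, 0.2]
opening: 0.491
grip_force: 0.0
```

Run:
```python
from h import *
f,T=wrist("w9")
plan(.5075,-.046,.016,6.2)
t=topview(f,T,.42,.64,-.2,.04,.015,.0005)
h=cv2.cvtColor(t,cv2.COLOR_RGB2HSV);m=cv2.inRange(h,(0,120,40),(15,255,255))
m[:, :40]=0
m=cv2.morphologyEx(m,cv2.MORPH_OPEN,np.ones((3,3)))
for c in cv2.findContours(m,0,2)[0]:
    if cv2.contourArea(c)>300:
        b=cv2.boxPoints(cv2.minAreaRect(c));print(np.c_[.64-b[:,1]*.0005,.04-b[:,0]*.0005].round(4).tolist())
cv2.imwrite("pics/w9t.png",t[:,:,::-1])
```

```text
t 25.5 pos [ 0.5073 -0.0461  0.0586] yaw 6.22 tilt [ 0.05 -0.01] j6 78 F [-0.2 -0.5  0. ] open 0.489 grip 0.0
rz 0.0 then dx 0.02 dy -0.01 dz 4.26
[[0.5347999930381775, -0.03200000151991844], [0.5353999733924866, -0.037300001829862595], [0.48019999265670776, -0.04349999874830246], [0.4796000123023987, -0.03819999843835831]]
[[0.5364000201225281, -0.04580000042915344], [0.5370000004768372, -0.051100000739097595], [0.4821000099182129, -0.05719999969005585], [0.4814999997615814, -0.051899999380111694]]
[[0.5849999785423279, 0.019999999552965164], [0.6399999856948853, 0.019999999552965164], [0.6399999856948853, 0.017500000074505806], [0.5849999785423279, 0.017500000074505806]]
```

View pics/w9t.png

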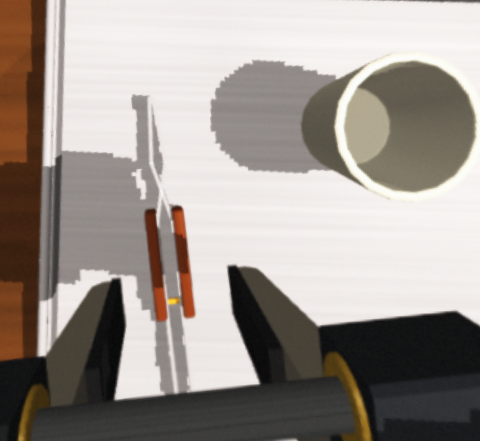

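The grips (170,262) lie between the fingers, 1.5 mm off centre, at a yaw of 6.4°. I'll correct and grip.

Request:
arm_command:
  rows:
    - {"dx":0.08,"dy":-0.15,"dz":2,"rx":0,"ry":0,"rz":0,"fingers":4.5}
    - {"dx":0,"dy":0,"dz":1.5,"rx":0,"ry":0,"rz":0,"fingers":4.5}
    - {"dx":0,"dy":0,"dz":0.5,"rx":0,"ry":0,"rz":0,"fingers":4.5}
    - {"dx":0,"dy":0,"dz":0.2,"rx":0,"ry":0,"rz":0,"fingers":4.5}
    - {"dx":0,"dy":0,"dz":0,"rx":0,"ry":0,"rz":0,"fingers":4.5}
    - {"dx":0,"dy":0,"dz":0,"rx":0,"ry":0,"rz":0,"fingers":1}
    - {"dx":0,"dy":0,"dz":0,"rx":0,"ry":0,"rz":0,"fingers":1}
    - {"dx":0,"dy":0,"dz":0,"rx":0,"ry":0,"rz":0,"fingers":1}
    - {"dx":0,"dy":0,"dz":0,"rx":0,"ry":0,"rz":0,"fingers":1}
    - {"dx":0,"dy":0,"dz":0,"rx":0,"ry":0,"rz":0,"fingers":1}

```text
time_s: 26.72
tool_pos: [0.5076, -0.0447, 0.016]
orientation: [[0.994, 0.108, 0.0], [0.108, -0.994, -0.0], [0.0, 0.0, -1.0]]
force: [-0.9, 0.1, 3.0]
opening: 0.212
grip_force: 30.0
```

Run:
```python
from h import *
s=sense();print(s["opening"],s["grip_force"],s["tool_pos"].round(4),s["force"])
p=s["tool_pos"].copy();p[2]+=.08
rows(.5338,.1897,.10,-2.3,6,p)
```

```text
0.21235105085743827 30.00099778175354 [ 0.5076 -0.0447  0.016 ] [-0.87655059  0.14236356  2.977721  ]
pos [ 0.5076 -0.0447  0.096 ] yaw 6.2 rz each 1.42 dz each -0.07
(0.86,-3.84) (0.76,-3.86) (0.67,-3.87) (0.57,-3.89) (0.47,-3.90) (0.38,-3.91)
```

Request:
arm_command:
  rows:
    - {"dx":0,"dy":0,"dz":-3,"rx":0,"ry":0,"rz":0,"fingers":1}
    - {"dx":0,"dy":0,"dz":-5,"rx":0,"ry":0,"rz":0,"fingers":1}
    - {"dx":0.86,"dy":-3.84,"dz":-0.07,"rx":0,"ry":0,"rz":1.42,"fingers":1}
    - {"dx":0.76,"dy":-3.86,"dz":-0.07,"rx":0,"ry":0,"rz":1.42,"fingers":1}
    - {"dx":0.67,"dy":-3.87,"dz":-0.07,"rx":0,"ry":0,"rz":1.42,"fingers":1}
    - {"dx":0.57,"dy":-3.89,"dz":-0.07,"rx":0,"ry":0,"rz":1.42,"fingers":1}
    - {"dx":0.47,"dy":-3.9,"dz":-0.07,"rx":0,"ry":0,"rz":1.42,"fingers":1}
    - {"dx":0.38,"dy":-3.91,"dz":-0.07,"rx":0,"ry":0,"rz":1.42,"fingers":1}
    - {"dx":0,"dy":0,"dz":3,"rx":0,"ry":0,"rz":0,"fingers":1}
    - {"dx":0,"dy":0,"dz":3,"rx":0,"ry":0,"rz":0,"fingers":1}
    - {"dx":0,"dy":0,"dz":0,"rx":0,"ry":0,"rz":0,"fingers":1}
    - {"dx":0,"dy":0,"dz":0,"rx":0,"ry":0,"rz":0,"fingers":1}

```text
time_s: 28.22
tool_pos: [0.5342, 0.1898, 0.0407]
orientation: [[0.999, -0.041, 0.0], [-0.041, -0.999, 0.0], [0.0, -0.0, -1.0]]
force: [-0.1, -0.1, -0.7]
opening: 0.215
grip_force: 30.0
```

Run:
```python
from h import *
plan(.5338,.1897,.0135,-2.3)
```

```text
t 28.2 pos [0.5342 0.1898 0.0407] yaw -2.33 tilt [0.03 0.01] j6 112 F [-0.1 -0.1 -0.7] open 0.215 grip 30.0
rz -0.0 then dx -0.04 dy 0.01 dz 2.72
```

Request:
arm_command:
  rows:
    - {"dx":0,"dy":0,"dz":1.5,"rx":0,"ry":0,"rz":0,"fingers":1}
    - {"dx":0,"dy":0,"dz":0.8,"rx":0,"ry":0,"rz":0,"fingers":1}
    - {"dx":0,"dy":0,"dz":0.3,"rx":0,"ry":0,"rz":0,"fingers":1}
    - {"dx":0,"dy":0,"dz":0.1,"rx":0,"ry":0,"rz":0,"fingers":1}
    - {"dx":0,"dy":0,"dz":0,"rx":0,"ry":0,"rz":0,"fingers":1}
    - {"dx":0,"dy":0,"dz":0,"rx":0,"ry":0,"rz":0,"fingers":1}

```text
time_s: 28.98
tool_pos: [0.534, 0.1898, 0.0132]
orientation: [[0.999, -0.04, 0.001], [-0.04, -0.999, 0.0], [0.001, -0.0, -1.0]]
force: [0.5, -0.3, -1.4]
opening: 0.214
grip_force: 30.0
```

Lower the last fraction, release, and rise.

Request:
arm_command:
  rows:
    - {"dx":0,"dy":0,"dz":0.05,"rx":0,"ry":0,"rz":0,"fingers":1}
    - {"dx":0,"dy":0,"dz":0,"rx":0,"ry":0,"rz":0,"fingers":3.2}
    - {"dx":0,"dy":0,"dz":0,"rx":0,"ry":0,"rz":0,"fingers":3.4}
    - {"dx":0,"dy":0,"dz":0,"rx":0,"ry":0,"rz":0,"fingers":3.4}
    - {"dx":0,"dy":0,"dz":-2,"rx":0,"ry":0,"rz":0,"fingers":3.4}
    - {"dx":0,"dy":0,"dz":-4,"rx":0,"ry":0,"rz":0,"fingers":3.4}
    - {"dx":0,"dy":0,"dz":-6,"rx":0,"ry":0,"rz":0,"fingers":8}
    - {"dx":0,"dy":0,"dz":-3,"rx":0,"ry":0,"rz":0,"fingers":8}
    - {"dx":0,"dy":0,"dz":0,"rx":0,"ry":0,"rz":0,"fingers":8}

```text
time_s: 30.1
tool_pos: [0.5353, 0.1903, 0.165]
orientation: [[0.999, -0.04, 0.005], [-0.04, -0.999, 0.002], [0.005, -0.002, -1.0]]
force: [0.6, -0.8, -0.6]
opening: 0.679
grip_force: 0.0
```

Run:
```python
from h import *
f,T=wrist("w10")
t=topview(f,T,.42,.64,.1,.26,.012,.0005)
h=cv2.cvtColor(t,cv2.COLOR_RGB2HSV);m=cv2.inRange(h,(0,120,40),(9,255,200))
for c in cv2.findContours(m,0,2)[0]:
    if cv2.contourArea(c)>300:
        b=cv2.boxPoints(cv2.minAreaRect(c));print(np.c_[.64-b[:,1]*.0005,.1+.16-b[:,0]*.0005].round(4).tolist())
# cup from w5, w9
for n in("w5","w9"):
    g=dict(np.load(n+".npz"));t=topview(g,g["T"],.5,.63,-.22,-.06,.058,.0005);h=cv2.cvtColor(t,cv2.COLOR_RGB2HSV)
    m=cv2.inRange(h,(20,10,215),(45,60,255));m=cv2.morphologyEx(m,cv2.MORPH_OPEN,np.ones((3,3)));c=max(cv2.findContours(m,0,2)[0],key=cv2.contourArea)
    (a,b),r=cv2.minEnclosingCircle(c);print("cup",.63-b*.0005,-.06-a*.0005,r/2)
rows(.5773,-.1383,.16,0,8)
```

```text
[[0.5059999823570251, 0.18619999289512634], [0.5619999766349792, 0.1842000037431717], [0.5618000030517578, 0.17839999496936798], [0.5058000087738037, 0.18039999902248383]]
[[0.5066999793052673, 0.20100000500679016], [0.5626999735832214, 0.19869999587535858], [0.5623999834060669, 0.1923000067472458], [0.5063999891281128, 0.19460000097751617]]
cup 0.5772140731811524 -0.13828592681884766 29.700382232666016
cup 0.551 -0.127 6.0415730476379395
pos [0.5342 0.1899 0.1631] yaw -2.3 rz each -0.29 dz each 0.04
(0.70,4.08) (0.68,4.08) (0.66,4.08) (0.64,4.09) (0.62,4.09) (0.60,4.09) (0.58,4.10) (0.56,4.10)
```

The tweezers measure at (0.534, 0.190), parallel to the board. Next is the cup.

Request:
arm_command:
  rows:
    - {"dx":0.7,"dy":4.08,"dz":0,"rx":0,"ry":0,"rz":-0.29,"fingers":8}
    - {"dx":0.68,"dy":4.08,"dz":0,"rx":0,"ry":0,"rz":-0.29,"fingers":8}
    - {"dx":0.66,"dy":4.08,"dz":0,"rx":0,"ry":0,"rz":-0.29,"fingers":8}
    - {"dx":0.64,"dy":4.09,"dz":0,"rx":0,"ry":0,"rz":-0.29,"fingers":8}
    - {"dx":0.62,"dy":4.09,"dz":0,"rx":0,"ry":0,"rz":-0.29,"fingers":8}
    - {"dx":0.6,"dy":4.09,"dz":0,"rx":0,"ry":0,"rz":-0.29,"fingers":8}
    - {"dx":0.58,"dy":4.1,"dz":0,"rx":0,"ry":0,"rz":-0.29,"fingers":8}
    - {"dx":0.56,"dy":4.1,"dz":0,"rx":0,"ry":0,"rz":-0.29,"fingers":8}
    - {"dx":0,"dy":0,"dz":4,"rx":0,"ry":0,"rz":0,"fingers":8}
    - {"dx":0,"dy":0,"dz":3,"rx":0,"ry":0,"rz":0,"fingers":8}
    - {"dx":0,"dy":0,"dz":0,"rx":0,"ry":0,"rz":0,"fingers":8}
    - {"dx":0,"dy":0,"dz":0,"rx":0,"ry":0,"rz":0,"fingers":8}

```text
time_s: 31.65
tool_pos: [0.5767, -0.1383, 0.0924]
orientation: [[1.0, 0.0, -0.001], [0.0, -1.0, 0.0], [-0.001, -0.0, -1.0]]
force: [-0.6, -0.1, 0.3]
opening: 0.87
grip_force: 0.0
```

Run:
```python
from h import *
f,T=wrist("w11")
plan(.5772,-.1383,.046,0)
t=topview(f,T,.5,.63,-.22,-.06,.058,.0005);cv2.imwrite("pics/w11t.png",t[:,:,::-1])
h=cv2.cvtColor(t,cv2.COLOR_RGB2HSV)
m=cv2.inRange(h,(20,10,215),(45,60,255));c=max(cv2.findContours(m,0,2)[0],key=cv2.contourArea)
(a,b),r=cv2.minEnclosingCircle(c);print("cup",.63-b*.0005,-.06-a*.0005,r/2)
```

```text
t 31.7 pos [ 0.5772 -0.1384  0.0931] yaw 0.02 tilt [ 0.04 -0.01] j6 76 F [ 0.5  0.1 -0.2] open 0.870 grip 0.0
rz 0.0 then dx -0.00 dy -0.01 dz 4.71
cup 0.56275 -0.14225 25.171958923339844
```

View pics/w11t.png

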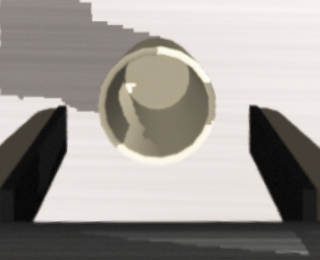

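The cup rim centre at (157,105) is between the fingers and in line with the tool.

Request:
arm_command:
  rows:
    - {"dx":0,"dy":0,"dz":2,"rx":0,"ry":0,"rz":0,"fingers":8}
    - {"dx":0,"dy":0,"dz":2,"rx":0,"ry":0,"rz":0,"fingers":8}
    - {"dx":0,"dy":0,"dz":0.6,"rx":0,"ry":0,"rz":0,"fingers":8}
    - {"dx":0,"dy":0,"dz":0,"rx":0,"ry":0,"rz":0,"fingers":8}
    - {"dx":0,"dy":0,"dz":0,"rx":0,"ry":0,"rz":0,"fingers":4.5}
    - {"dx":0,"dy":0,"dz":0,"rx":0,"ry":0,"rz":0,"fingers":4.5}
    - {"dx":0,"dy":0,"dz":0,"rx":0,"ry":0,"rz":0,"fingers":4.5}
    - {"dx":0,"dy":0,"dz":0,"rx":0,"ry":0,"rz":0,"fingers":4.5}
    - {"dx":0,"dy":0,"dz":0,"rx":0,"ry":0,"rz":0,"fingers":4.5}

```text
time_s: 32.83
tool_pos: [0.5772, -0.1385, 0.0472]
orientation: [[1.0, 0.0, 0.001], [0.0, -1.0, -0.0], [0.001, 0.0, -1.0]]
force: [-0.1, 0.6, 6.2]
opening: 0.637
grip_force: 30.0
```

Run:
```python
from h import *
s=sense();print(s["opening"],s["grip_force"],s["tool_pos"].round(4),s["force"])
p=s["tool_pos"].copy();p[2]+=.06
rows(.531,.1197,.10,0,6,p)
```

```text
0.6368748457250103 30.001249867491424 [ 0.5772 -0.1385  0.0472] [-0.06656779  0.62259306  6.21115717]
pos [ 0.5772 -0.1385  0.1072] yaw 0.0 rz each 0.00 dz each 0.12
(-0.77,-4.30) (-0.77,-4.30) (-0.77,-4.30) (-0.77,-4.30) (-0.77,-4.30) (-0.77,-4.30)
```

Request:
arm_command:
  rows:
    - {"dx":0,"dy":0,"dz":-2,"rx":0,"ry":0,"rz":0,"fingers":4.5}
    - {"dx":0,"dy":0,"dz":-4,"rx":0,"ry":0,"rz":0,"fingers":4.5}
    - {"dx":-0.77,"dy":-4.3,"dz":0.1,"rx":0,"ry":0,"rz":0,"fingers":4.5}
    - {"dx":-0.77,"dy":-4.3,"dz":0.1,"rx":0,"ry":0,"rz":0,"fingers":4.5}
    - {"dx":-0.77,"dy":-4.3,"dz":0.1,"rx":0,"ry":0,"rz":0,"fingers":4.5}
    - {"dx":-0.77,"dy":-4.3,"dz":0.1,"rx":0,"ry":0,"rz":0,"fingers":4.5}
    - {"dx":-0.77,"dy":-4.3,"dz":0.1,"rx":0,"ry":0,"rz":0,"fingers":4.5}
    - {"dx":-0.77,"dy":-4.3,"dz":0.1,"rx":0,"ry":0,"rz":0,"fingers":4.5}
    - {"dx":0,"dy":0,"dz":2,"rx":0,"ry":0,"rz":0,"fingers":4.5}
    - {"dx":0,"dy":0,"dz":1.5,"rx":0,"ry":0,"rz":0,"fingers":4.5}
    - {"dx":0,"dy":0,"dz":0,"rx":0,"ry":0,"rz":0,"fingers":4.5}
    - {"dx":0,"dy":0,"dz":0,"rx":0,"ry":0,"rz":0,"fingers":4.5}

```text
time_s: 34.33
tool_pos: [0.5308, 0.119, 0.0657]
orientation: [[1.0, -0.001, 0.0], [-0.001, -1.0, -0.0], [0.0, 0.0, -1.0]]
force: [-0.5, 0.7, -1.2]
opening: 0.641
grip_force: 30.0
```

Run:
```python
from h import *
plan(.531,.1197,.0442,0)
```

```text
t 34.3 pos [0.5308 0.119  0.0657] yaw -0.05 tilt [ 0. -0.] j6 103 F [-0.5  0.7 -1.2] open 0.641 grip 30.0
rz -0.0 then dx 0.02 dy -0.07 dz 2.15
```

Request:
arm_command:
  rows:
    - {"dx":0,"dy":0,"dz":1.2,"rx":0,"ry":0,"rz":0,"fingers":4.5}
    - {"dx":0,"dy":0,"dz":0.6,"rx":0,"ry":0,"rz":0,"fingers":4.5}
    - {"dx":0,"dy":0,"dz":0.25,"rx":0,"ry":0,"rz":0,"fingers":4.5}
    - {"dx":0,"dy":0,"dz":0.1,"rx":0,"ry":0,"rz":0,"fingers":4.5}
    - {"dx":0,"dy":0,"dz":0,"rx":0,"ry":0,"rz":0,"fingers":4.5}
    - {"dx":0,"dy":0,"dz":0,"rx":0,"ry":0,"rz":0,"fingers":4.5}

```text
time_s: 35.08
tool_pos: [0.5304, 0.1194, 0.0443]
orientation: [[1.0, 0.0, -0.0], [0.0, -1.0, -0.0], [-0.0, 0.0, -1.0]]
force: [-2.9, -1.9, 5.6]
opening: 0.64
grip_force: 30.0
```

Contact with the bench is felt, so release and rise.

Request:
arm_command:
  rows:
    - {"dx":0,"dy":0,"dz":0,"rx":0,"ry":0,"rz":0,"fingers":7.2}
    - {"dx":0,"dy":0,"dz":0,"rx":0,"ry":0,"rz":0,"fingers":7.5}
    - {"dx":0,"dy":0,"dz":0,"rx":0,"ry":0,"rz":0,"fingers":7.5}
    - {"dx":0,"dy":0,"dz":0,"rx":0,"ry":0,"rz":0,"fingers":7.5}
    - {"dx":0,"dy":0,"dz":-2,"rx":0,"ry":0,"rz":0,"fingers":7.5}
    - {"dx":0,"dy":0,"dz":-4,"rx":0,"ry":0,"rz":0,"fingers":7.5}
    - {"dx":0,"dy":0,"dz":-6,"rx":0,"ry":0,"rz":0,"fingers":7.5}
    - {"dx":-4,"dy":0,"dz":-4.5,"rx":0,"ry":0,"rz":0,"fingers":7.5}
    - {"dx":-4,"dy":0,"dz":-4.5,"rx":0,"ry":0,"rz":0,"fingers":7.5}
    - {"dx":0,"dy":0,"dz":0,"rx":0,"ry":0,"rz":0,"fingers":7.5}
    - {"dx":0,"dy":0,"dz":0,"rx":0,"ry":0,"rz":0,"fingers":7.5}

```text
time_s: 36.45
tool_pos: [0.4508, 0.1196, 0.2539]
orientation: [[1.0, 0.0, 0.001], [0.0, -1.0, 0.0], [0.001, -0.0, -1.0]]
force: [-0.8, -0.1, 0.7]
opening: 0.815
grip_force: 0.0
```

Run:
```python
from h import *
f,T=wrist("w12")
t=topview(f,T,.4,.7,.05,.48,.025,.00075)
cv2.imwrite("pics/final.png",t[:,:,::-1]);print(t.shape)
```

```text
(400, 574, 3)
```

View pics/final.png

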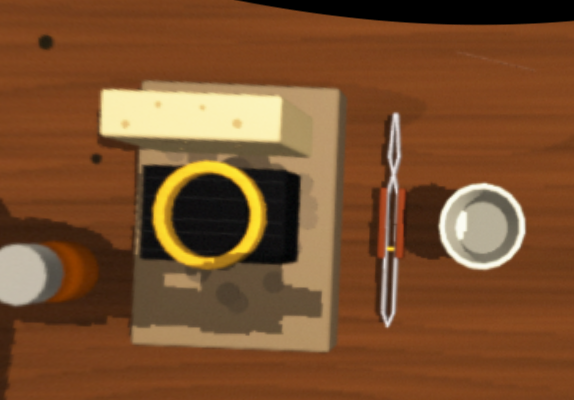

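The final view shows the brick (195,118), block and bangle (210,213) on the board, the tweezers (392,222) with tips away, and the cup (482,226) upright. The jar is untouched.

```bash
python3 -c "
from station import *
print(sign_off())"
```

```text
the job is handed in; nothing more can be done
None
```

The soldering board is set up and handed in at about 36 s of the 131 s allowed. The camera checks put the charcoal, firebrick, bangle and tweezers within about 3 mm of their targets, and the cup was released on its spot and looked upright in the last view; I left the flux jar untouched. The sign-off did not report a verdict.

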